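# Open the egg case and hold its lid

## Task

I want to lift the eggs out of the wooden case with both hands, so please open its lid for me. Leave the slide catch alone at first and tug the lid's handle upward to feel whether the catch holds (it often has not snapped in); do not wrench it, and if it holds, slide the catch's upright post sideways, away from the handle, to release it. Raise the lid about 40 degrees and finish while still holding it there, without knocking over or shoving the bottles and the jug.

Things in the scene. Friction and masses are not known exactly. Their poses are not given: they have to be found in the camera images.
- egg_case: plywood egg case fixed on the table, 240 (its x) x 300 (its y) x 110 mm high, walls 12 mm, eggs inside; origin at the centre of its underside; its x axis runs from the catch side (front, nearest the robot) to the hinge side, y to the left, z up; other directions here are along these. Yaw within 0.38 rad.
- lid (a joint): hinge of the case's lid, rad: 0 shut, grows as the front rises, stop at 1.2. Plywood frame with a clear window, 240 x 300 x 12 mm, 0.4 to 0.85 kg; falls shut if let go. If the hidden tooth of the catch is caught, the lid's front moves only 6 mm (0.02 to 0.03 rad) and stops hard; if not, it rises freely. Nothing outside shows which.
- lid_handle (a point): centre of the lid's steel bar handle: round, 12 mm thick, 110 mm long along the case's y, 48 mm above the case's rim when shut (30 mm free under the bar); 195 mm in front of the hinge axis, which runs along the case's y at its back upper rim (120 mm behind the case's origin, 110 mm up). Moves with the lid; can be gripped across the bar from above while the bar turns in the grip.
- catch_slide: slide catch on the case's front: steel bar with an upright round post 14 mm thick (head 20 mm). Origin on the post's axis, 42 mm above the rim, 22 mm under its top; grip or push here. It is 16 mm before the front face, 95 mm left (+y) of the middle. Starts at its inner end, caught or not; slides 28 mm along case +y to a stop, about 3 N friction, stays where left; past 12 mm the lid is free.
- jug: dark insulated jug, 104 mm across with a side handle, 235 mm tall, origin under its centre; bystander on the right of the case.
- flask: steel drinking flask, 68 mm across, 180 mm tall, origin under its centre; bystander on the left of the case.
- small_bottle: small green bottle, 52 mm across, 120 mm tall, origin under its centre; bystander on the left of the case.

How it is judged:
By the outcome, as a careful person would: the job done as asked, in the order asked, and still so for the second after the job is handed in, while the arm keeps its last pose, push and grip.
It also fails if it takes over 61 s, if anything falls off the work surface, if the arm or the gripper's body presses on something with over 40 N, if the wrist force passes 120 N, or if a joint passes its speed limit or range.

## Robot

A 6-joint arm with a two-finger parallel gripper is mounted at the origin on the work surface. World frame = base frame: x ahead of the robot, y to its left, z up, the work surface at z = 0. Lengths are in m, angles in rad, forces in N, time in s.
With the tool pointing down it reaches from about 0.35 to 0.975 m from the base axis. Payload 4.9 kg.
Tool frame: the origin (TCP) lies midway between the tips of the shut fingers; the grasp point (between the pads) lies 19 mm behind it; x points along the fingers, z is the direction in which the jaws open and shut, and the axes are right-handed (so a half turn about x gives the same grasp; the last joint's range is limited). The gripper opens to 85 mm and grips with 20 to 120 N. Pads are 22 mm wide; open, the fingers measure 114 mm over their backs; the gripper's body (76 mm by 85 mm) begins 54 mm behind the grasp point. The pads swing forward as they close: fully open they stand 13 mm farther back than shut.
Start: joints at [-1.437, 0.053, 1.613, -0, 1.476, -0.119], TCP at [0.156, -0.605, 0.207] pointing down, gripper open.
Joint ranges: [-3.01, 3.01], [-1.01, 2.22], [0.06, 2.58], [-1.02, 4.17], [0.09, 2.62], [-3.14, 3.14]. Speed limits (rad/s): [2.57, 2.57, 3.14, 3.14, 3.14, 3.14].

## Interface

Orientations are given as a unit quaternion [w, x, y, z].
In Python, from plant import state, cams, workorder, nets gives the robot as it stands.
- The arm moves only by the tool play_rows, never from a script. Its argument "motion" is a list of rows, each a list of 3 entries, a list of its own where there are three numbers: the closure, from -1 (fully open) to 1 (shut), then the shift along the world's x, y, z in m, then the turn about the world's z in rad. A call has 1 to 5 rows; each row is the pose to reach, as a shift and turn from the pose commanded when the call began; what a row does not reach only later rows make up. A row lasts 1/10 s, in which the tool goes at most 50 mm and 8.59 degrees, less where a joint would pass 70% of its speed; a pose out of reach is approached as far as the arm can. A call with a gripper value outside its range is refused whole. The fingers move at their own pace and stop on an object; the grip force is fixed at half the most. Time passes only in rows, so rows that repeat a pose let the fingers close. It gives the time, the measured TCP pose, the force and the opening at its end, in the units of the state.
- state(): the state, without advancing time (a new reading comes with each control period).
- cams.grab_frame(name): name is "scene" or "top"; returns (picture, depth): 480x640x3 uint8, red, green, blue; 480x640 float32, m along the optical axis (not along the pixel's ray), 0 where there is no reading.
- cams.camera_info(name): a dict with "K" (3x3 intrinsics, pixels), "rvec" (rotation vector, rad) and "tvec" (3), from world to camera coordinates, as OpenCV has them. Camera axes: x right, y down, z forward; pixel columns grow to the right and rows downward; lengths in m; the calibration is good to about 2 mm. A picture is of the moment at which its call begins. camera_info takes no time and is no camera call.
- workorder.job_done(): hands the job in, once; it reports no verdict.
Trained networks look in the newest picture that a camera, given by its name, has taken for a name from the list of things; names that differ only in an ending like _2 or _b are one class to them, and where a whole thing is asked for, a point or a joint stands for the part that bears it (a point fixed in the world has none). Each returns a list of dicts, best first, with "score" (0 to 1); they miss things now and then, are a little off and sometimes report something else, mostly with a low value. They report only what shows in the picture. A call takes as long as a camera call.
- nets.recognise(camera, target): "at" ([x, y, z] in m, in world coordinates, good to about 4 mm: the middle of the surface that is visible of it).
- nets.landmark_of(camera, target): "at" ([x, y, z] in m, in world coordinates, good to about 4 mm: a listed point, or the origin of a listed thing).
The state is a dict: "time": time; "joint_pos": joint angles; "joint_vel": joint speeds; "joint_efforts": joint torques, N m; "tool_pos": TCP position; "tool_rot": TCP orientation; "contact_force": force on the tool from outside, world axes, zero at the start; "ft_torque": the same for the moment, N m; "gripper_width": opening from 0.0 (shut) to 1.0 (fully open).
Only numpy, scipy, OpenCV 4.12 (cv2) and the standard library are available. Lean on these libraries where they do the work, as an engineer would, in place of code of your own. Each camera call takes 0.05 s, during which the arm holds its last target.

## Working session

There is one attempt and no reset: what is moved stays moved. The work goes in short steps, Python scripts to look and compute and a tool call to move; the robot and the scene stay as the last step left them, time stands still between calls to the robot, and variables do not carry over. Pictures are saved under pics/ and viewed, and the job is handed in when it is done.

Besides the shell and the picture viewer there is one more tool, called after "Emit:" by a JSON object that holds its "fn" and its "kwargs", one argument or row to a line. play_rows: Moves the arm, as the interface text tells. Its arguments: {"type":"object","properties":{"motion":{"type":"array","items":{"type":"array"}}},"required":["motion"]}

```bash
mkdir -p pics; cat > h.py <<'E'
import numpy as np,cv2
from plant import state,cams,workorder,nets
def grab(n,f):
    p,d=cams.grab_frame(n); cv2.imwrite('pics/'+f,p[:,:,::-1]); return p,d
def st():
    s=state()
    for k in ['time','joint_pos','tool_pos','tool_rot','contact_force','ft_torque','gripper_width']: print(k,np.round(s[k],4).tolist())
E
python3 - <<'E'
from h import *
grab('top','top0.png');
for t in ['lid_handle','catch_slide','egg_case','jug','flask','small_bottle']:
    print(t,[(np.round(r['at'],4).tolist(),round(r['score'],2)) for r in nets.landmark_of('top',t)])
grab('scene','scene0.png')
for t in ['lid_handle','catch_slide','egg_case']:
    print(t,[(np.round(r['at'],4).tolist(),round(r['score'],2)) for r in nets.landmark_of('scene',t)])
st()
for c in ['top','scene']:
    print(cams.camera_info(c))
E
```

```text
lid_handle [([0.5119, -0.0909, 0.1602], 0.87)]
catch_slide [([0.4313, -0.0137, 0.1544], 0.51)]
egg_case [([0.585, -0.0707, 0.0007], 0.66), ([0.5129, -0.0869, 0.1579], 0.62)]
jug [([0.5829, -0.3517, 0.0042], 0.75), ([0.443, 0.1667, 0.0026], 0.49)]
flask [([0.5368, 0.1444, 0.0009], 0.94)]
small_bottle []
lid_handle [([0.5157, -0.0934, 0.1581], 0.63), ([0.587, -0.0708, -0.0009], 0.45)]
catch_slide [([0.4309, -0.0128, 0.1473], 0.73)]
egg_case [([0.5879, -0.0708, -0.0017], 0.7)]
time 0.55
joint_pos [-1.437, 0.0527, 1.6129, 0.0, 1.476, -0.119]
tool_pos [0.1563, -0.6051, 0.2067]
tool_rot [0.559, 0.433, 0.559, -0.433]
contact_force [-0.0828, 0.6042, 0.0403]
ft_torque [0.0059, 0.0133, -0.0125]
gripper_width 0.9981
{'K': array([[616.59094327,   0.        , 321.23506568],
       [  0.        , 616.59094327, 239.28984497],
       [  0.        ,   0.        ,   1.        ]]), 'rvec': array([ 2.19014834, -2.15703717,  0.07937817]), 'tvec': array([0.05208797, 0.61484168, 1.30901641])}
{'K': array([[577.91211505,   0.        , 323.38914958],
       [  0.        , 577.91211505, 246.72693634],
       [  0.        ,   0.        ,   1.        ]]), 'rvec': array([ 1.74501411,  1.5369279 , -0.79006084]), 'tvec': array([-0.12297143, -0.25024581,  1.65169607])}
```

View pics/top0.png

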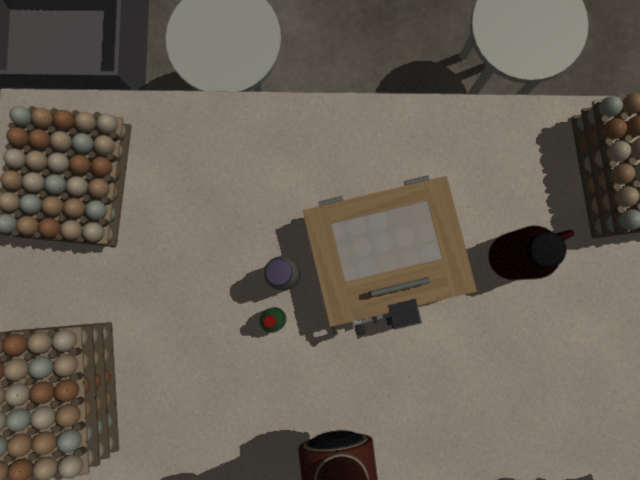

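View pics/scene0.png

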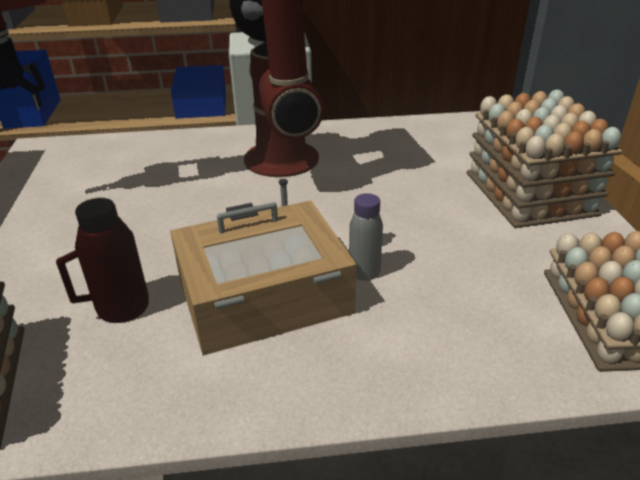

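```bash
cat >> h.py <<'E'
def cloud(n,d):
    ci=cams.camera_info(n);R=cv2.Rodrigues(ci['rvec'])[0];K=ci['K']
    v,u=np.mgrid[:480,:640]; P=np.stack([(u-K[0,2])/K[0,0]*d,(v-K[1,2])/K[1,1]*d,d],-1)
    W=(P-ci['tvec'])@R; W[d<=0]=np.nan; return W
E
python3 - <<'E'
from h import *
p,d=cams.grab_frame('top'); W=cloud('top',d)
m=(abs(W[...,2]-0.115)<0.012)&(abs(W[...,0]-.586)<.25)&(abs(W[...,1]+.07)<.2)
m=cv2.morphologyEx(m.astype(np.uint8),cv2.MORPH_OPEN,np.ones((5,5)))
n,l,s,c=cv2.connectedComponentsWithStats(m); i=1+s[1:,4].argmax()
Q=W[l==i]; print(len(Q),np.median(Q[:,2]))
r=cv2.minAreaRect((Q[:,:2]*1000).astype(np.float32)); print(r)
h=(W[...,2]>0.14)&(W[...,2]<.2)&(abs(W[...,0]-.586)<.25)&(abs(W[...,1]+.06)<.13)
n,l,s,c=cv2.connectedComponentsWithStats(h.astype(np.uint8))
for i in range(1,n):
    Q=W[l==i]
    if len(Q)>15:
        L=cv2.fitLine(Q[:,:2].astype(np.float32),cv2.DIST_L2,0,.01,.01).ravel(); print(len(Q),Q.mean(0),Q.min(0),Q.max(0),L,np.arctan(-L[0]/L[1]))
E
```

```text
16004 0.12108501336342674
((590.6971435546875, -74.53302001953125), (253.3102569580078, 300.6982421875), 14.39323902130127)
385 [ 0.5131674  -0.09350326  0.16281503] [ 0.49431552 -0.15156373  0.14295465] [ 0.53272252 -0.03474683  0.17140549] [ 0.24785782 -0.96879643  0.5131674  -0.09350327] 0.25046846
83 [ 0.43083913 -0.01720805  0.17398315] [ 0.42207646 -0.02619105  0.16969737] [ 0.43927816 -0.00879997  0.17787266] [ 0.18039694  0.9835939   0.43083912 -0.01720805] -0.18139
```

Emit:
{"fn": "play_rows", "kwargs": {
  "motion": [
    [-1,[0,0,0.04],0],
    [-1,[0,0,0.08],0.1],
    [-1,[0.02,0.03,0.115],0.25],
    [-1,[0.045,0.065,0.125],0.39],
    [-1,[0.07,0.1,0.125],0.53]
  ]
}}

```text
time: 1.1
tool_pos: [0.2271, -0.5053, 0.3354]
tool_rot: [0.655, 0.268, 0.652, -0.272]
contact_force: [0.3, -0.4, -0.5]
gripper_width: 1.004
```

Emit:
{"fn": "play_rows", "kwargs": {
  "motion": [
    [-1,[0.025,0.037,0],0.14],
    [-1,[0.05,0.074,0],0.28],
    [-1,[0.075,0.11,0],0.42],
    [-1,[0.1,0.147,0],0.56],
    [-1,[0.125,0.182,0],0.7]
  ]
}}

```text
time: 1.6
tool_pos: [0.352, -0.3214, 0.332]
tool_rot: [0.707, 0.029, 0.706, -0.029]
contact_force: [0.5, -0.2, -0.6]
gripper_width: 1.001
```

Emit:
{"fn": "play_rows", "kwargs": {
  "motion": [
    [-1,[0.025,0.037,0],0.11],
    [-1,[0.05,0.074,0],0.22],
    [-1,[0.08,0.114,0],0.34],
    [-1,[0.11,0.16,0],0.34],
    [-1,[0.12,0.19,0],0.34]
  ]
}}

```text
time: 2.1
tool_pos: [0.4725, -0.1307, 0.3317]
tool_rot: [0.702, -0.089, 0.701, 0.09]
contact_force: [-0.6, -0.4, 0.2]
gripper_width: 0.995
```

```bash
python3 - <<'E'
from h import *
st();s=state();q=s['tool_rot']
from scipy.spatial.transform import Rotation as R
M=R.from_quat([*q[1:],q[0]]).as_matrix();print(M.round(3), np.arctan2(M[1,2],M[0,2]))
E
```

```text
time 2.1
joint_pos [-0.4221, -0.3167, 1.7439, 0.0005, 1.7142, -0.6758]
tool_pos [0.4725, -0.1307, 0.3317]
tool_rot [0.7016, -0.0894, 0.7013, 0.0896]
contact_force [-0.6343, -0.4146, 0.2142]
ft_torque [0.0266, 0.0126, -0.0659]
gripper_width 0.9947
[[ 0.    -0.251  0.968]
 [ 0.     0.968  0.251]
 [-1.     0.     0.001]] 0.25377922462372493
```

Emit:
{"fn": "play_rows", "kwargs": {
  "motion": [
    [-1,[0.02,0.02,-0.02],0],
    [-1,[0.0405,0.038,-0.05],0],
    [-1,[0.0405,0.038,-0.08],0],
    [-1,[0.0405,0.038,-0.1],0],
    [-1,[0.0405,0.038,-0.12],0]
  ]
}}

```text
time: 2.6
tool_pos: [0.5116, -0.0946, 0.2104]
tool_rot: [0.701, -0.089, 0.702, 0.089]
contact_force: [-2.1, -0.4, 0.8]
gripper_width: 1.002
```

```bash
python3 - <<'E'
from h import *
grab('top','top1.png');grab('scene','scene1.png');st()
E
```

```text
time 2.7
joint_pos [-0.3265, -0.2013, 1.8512, 0.0, 1.4981, -0.5788]
tool_pos [0.5099, -0.0943, 0.2081]
tool_rot [0.6995, -0.088, 0.7035, 0.0899]
contact_force [-0.2837, 1.2422, -0.6155]
ft_torque [-0.047, -0.061, -0.0052]
gripper_width 0.9997
```

View pics/scene1.png

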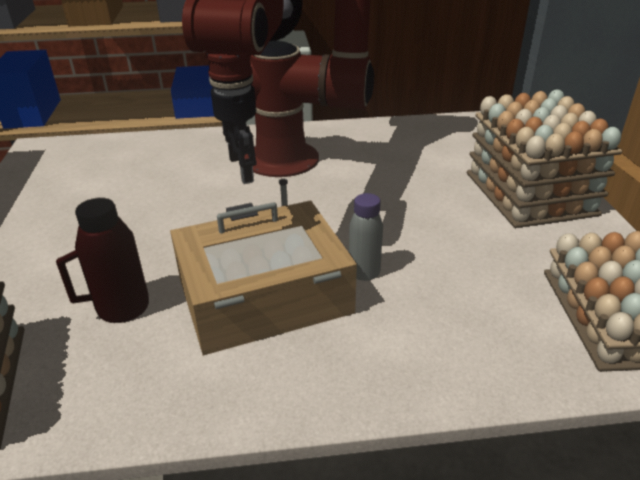

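View pics/top1.png

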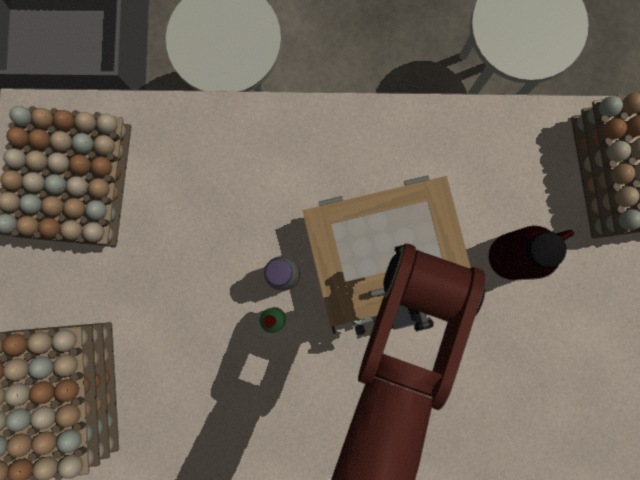

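Emit:
{"fn": "play_rows", "kwargs": {
  "motion": [
    [-1,[0.002,0.001,-0.025],0],
    [-1,[0.002,0.001,-0.045],0],
    [-1,[0.002,0.001,-0.06],0],
    [-1,[0.002,0.001,-0.07],0],
    [-1,[0.002,0.001,-0.07],0]
  ]
}}

```text
time: 3.2
tool_pos: [0.5132, -0.094, 0.1407]
tool_rot: [0.701, -0.089, 0.702, 0.089]
contact_force: [-0.7, 0.8, -0.1]
gripper_width: 1.001
```

Emit:
{"fn": "play_rows", "kwargs": {
  "motion": [
    [0.5,[0,0,0],0],
    [1,[0,0,0],0],
    [1,[0,0,0],0],
    [1,[0,0,0],0],
    [1,[0,0,0],0]
  ]
}}

```text
time: 3.7
tool_pos: [0.514, -0.0942, 0.1421]
tool_rot: [0.702, -0.089, 0.701, 0.089]
contact_force: [-0.2, 0.1, 0.2]
gripper_width: 0.142
```

Emit:
{"fn": "play_rows", "kwargs": {
  "motion": [
    [1,[0,0,0],0],
    [1,[0,0,0],0],
    [1,[0,0,0],0],
    [1,[0,0,0],0],
    [1,[0,0,0],0]
  ]
}}

```text
time: 4.2
tool_pos: [0.5138, -0.0941, 0.1416]
tool_rot: [0.701, -0.089, 0.702, 0.089]
contact_force: [0.1, 0.9, 0.1]
gripper_width: -0.002
```

```bash
python3 - <<'E'
from h import *
grab('scene','scene2.png');st()
E
```

```text
time 4.25
joint_pos [-0.3237, -0.1458, 1.9152, -0.0, 1.3723, -0.5757]
tool_pos [0.5138, -0.0941, 0.1417]
tool_rot [0.7015, -0.0889, 0.7015, 0.0889]
contact_force [-0.1535, -0.5083, -0.1661]
ft_torque [0.0366, -0.0503, -0.0201]
gripper_width 0.0043
```

View pics/scene2.png

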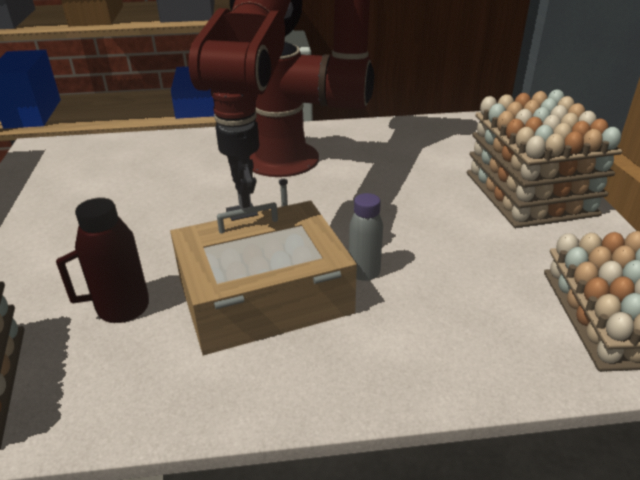

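```bash
python3 - <<'E'
from h import *
p=cv2.imread('pics/scene2.png')[120:260,160:330]; cv2.imwrite('pics/z2.png',cv2.resize(p,None,fx=4,fy=4,interpolation=2))
_,d=cams.grab_frame('scene');W=cloud('scene',d)
for v in range(180,232,4): print(v,[np.round(W[v,u],3).tolist() for u in (230,242,250,270)])
ci=cams.camera_info('scene')
s=state()
for P in [s['tool_pos'],[0.513,-.0925,.158]]: print(cv2.projectPoints(np.array([P]),ci['rvec'],ci['tvec'],ci['K'],None)[0].ravel())
E
```

```text
180 [[0.112, -0.141, 0.006], [0.573, -0.09, 0.261], [0.569, -0.076, 0.258], [0.119, -0.035, 0.002]]
184 [[0.124, -0.142, 0.001], [0.564, -0.091, 0.248], [0.57, -0.077, 0.251], [0.138, -0.036, 0.001]]
188 [[0.152, -0.141, 0.005], [0.561, -0.092, 0.238], [0.557, -0.078, 0.235], [0.155, -0.037, -0.002]]
192 [[0.171, -0.141, 0.003], [0.556, -0.093, 0.227], [0.541, -0.079, 0.217], [0.181, -0.038, 0.001]]
196 [[0.189, -0.141, 0.002], [0.528, -0.095, 0.202], [0.518, -0.08, 0.194], [0.199, -0.039, -0.0]]
200 [[0.208, -0.141, 0.002], [0.529, -0.096, 0.193], [0.516, -0.081, 0.184], [0.218, -0.04, -0.0]]
204 [[0.224, -0.141, -0.0], [0.526, -0.097, 0.183], [0.52, -0.082, 0.178], [0.504, -0.043, 0.164]]
208 [[0.446, -0.126, 0.126], [0.521, -0.098, 0.171], [0.512, -0.083, 0.163], [0.507, -0.044, 0.157]]
212 [[0.523, -0.122, 0.164], [0.522, -0.099, 0.162], [0.516, -0.083, 0.157], [0.471, -0.044, 0.125]]
216 [[0.525, -0.122, 0.157], [0.482, -0.102, 0.127], [0.481, -0.085, 0.125], [0.484, -0.045, 0.123]]
220 [[0.489, -0.126, 0.124], [0.489, -0.102, 0.122], [0.492, -0.086, 0.123], [0.496, -0.045, 0.122]]
224 [[0.499, -0.126, 0.121], [0.506, -0.102, 0.123], [0.508, -0.086, 0.123], [0.513, -0.046, 0.123]]
228 [[0.514, -0.126, 0.121], [0.519, -0.102, 0.123], [0.524, -0.086, 0.125], [0.529, -0.047, 0.124]]
[245.24174348 218.27367801]
[245.30425111 211.0591074 ]
```

View pics/z2.png

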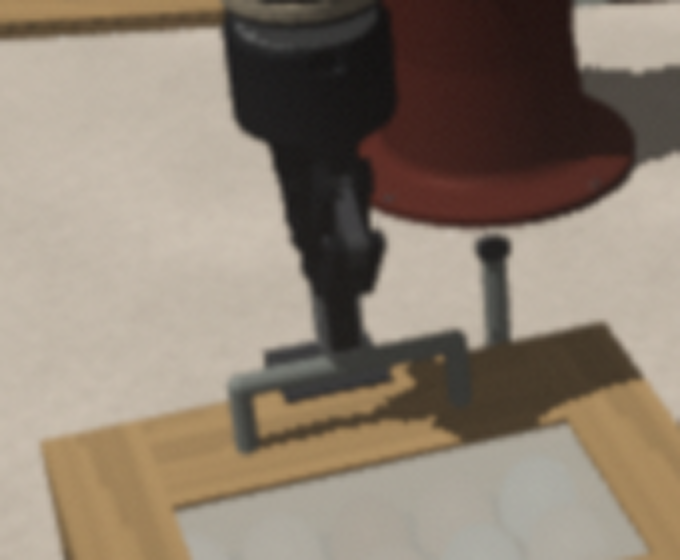

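```bash
python3 - <<'E'
from h import *
ci=cams.camera_info('scene')
c,s=np.cos(.25),np.sin(.25)
for z in (.208,.221,.235,.245):
  for o in (-.0425,0,.0425):
    P=np.array([.5099+o*c,-.0943+o*s,z]); print(z,o,cv2.projectPoints(P[None],ci['rvec'],ci['tvec'],ci['K'],None)[0].ravel().round(1))
p=cv2.imread('pics/scene1.png')[80:220,160:330]; cv2.imwrite('pics/z1.png',cv2.resize(p,None,fx=4,fy=4,interpolation=2))
E
```

```text
0.208 -0.0425 [236.5 178.2]
0.208 0 [242.  188.3]
0.208 0.0425 [247.9 199.1]
0.221 -0.0425 [235.9 172.4]
0.221 0 [241.4 182.4]
0.221 0.0425 [247.3 193.1]
0.235 -0.0425 [235.1 166.1]
0.235 0 [240.7 176. ]
0.235 0.0425 [246.6 186.5]
0.245 -0.0425 [234.6 161.5]
0.245 0 [240.2 171.3]
0.245 0.0425 [246.1 181.7]
```

View pics/z1.png

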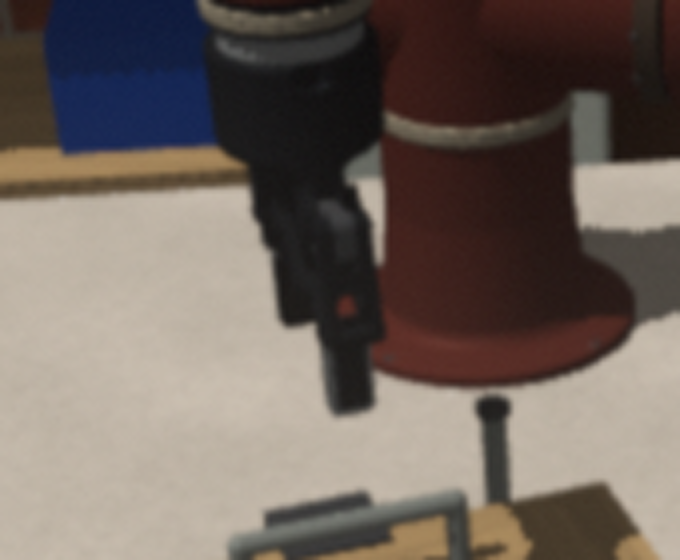

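Emit:
{"fn": "play_rows", "kwargs": {
  "motion": [
    [1,[0,0,0.03],0],
    [-1,[0,0,0.03],0],
    [-1,[0,0,0.03],0],
    [-1,[0,0,0.03],0],
    [-1,[0,0,0.03],0]
  ]
}}

```text
time: 4.8
tool_pos: [0.5132, -0.0939, 0.1704]
tool_rot: [0.701, -0.089, 0.702, 0.089]
contact_force: [-1.3, 0.5, 0.2]
gripper_width: 0.682
```

```bash
python3 - <<'E'
from h import *
p,d=grab('scene','scene3.png');W=cloud('scene',d);st()
cv2.imwrite('pics/z3.png',cv2.resize(p[120:260,160:330,::-1],None,fx=4,fy=4,interpolation=2))
x,y,z=W[...,0],W[...,1],W[...,2]
m=(abs(x-.514)<.08)&(abs(y+.094)<.06)&(z>.175)&(z<.27)
v,u=np.nonzero(m)
for a in range(v.min(),v.max()+1,2):
    k=v==a; print(a,u[k].min(),u[k].max(),W[a,u[k]].mean(0).round(3), end='; ')
s=state();print(s['joint_pos'])
E
```

```text
time 4.85
joint_pos [-0.3237, -0.1707, 1.8878, -0.0, 1.4264, -0.5757]
tool_pos [0.5132, -0.0939, 0.1705]
tool_rot [0.7009, -0.0886, 0.7021, 0.0891]
contact_force [0.2284, -0.3063, -0.3662]
ft_torque [-0.0177, -0.0135, 0.0089]
gripper_width 0.7645
148 226 226 [ 0.457 -0.119  0.269]; Traceback (most recent call last):
  File "<stdin>", line 8, in <module>
    return umr_minimum(a, axis, None, out, keepdims, initial, where)
ValueError: zero-size array to reduction operation minimum which has no identity
```

View pics/z3.png

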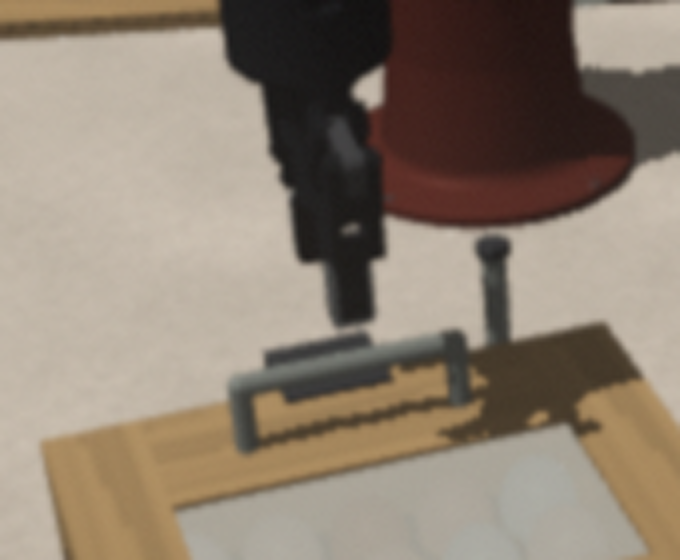

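```bash
python3 - <<'E'
from h import *
p,d=cams.grab_frame('scene');W=cloud('scene',d);st()
for v in range(150,204,3): print(v,[np.round(W[v,u],3).tolist() for u in (236,244,248,251)])
E
```

```text
time 4.9
joint_pos [-0.3237, -0.1708, 1.8876, -0.0, 1.4264, -0.5757]
tool_pos [0.5133, -0.094, 0.1707]
tool_rot [0.701, -0.0886, 0.702, 0.0891]
contact_force [-0.4294, -0.0126, -0.4684]
ft_torque [-0.0021, 0.0462, 0.0107]
gripper_width 0.8449
150 [[0.54, -0.096, 0.304], [0.552, -0.082, 0.31], [0.548, -0.075, 0.307], [0.526, -0.07, 0.296]]
153 [[0.541, -0.097, 0.299], [0.56, -0.082, 0.308], [0.553, -0.075, 0.304], [0.533, -0.071, 0.293]]
156 [[0.536, -0.098, 0.291], [0.57, -0.082, 0.307], [0.574, -0.075, 0.308], [0.57, -0.07, 0.306]]
159 [[0.54, -0.098, 0.287], [0.579, -0.083, 0.306], [0.577, -0.076, 0.304], [0.576, -0.071, 0.303]]
162 [[0.542, -0.099, 0.282], [0.58, -0.083, 0.3], [0.581, -0.076, 0.3], [0.577, -0.071, 0.298]]
165 [[0.543, -0.099, 0.276], [0.581, -0.083, 0.295], [0.575, -0.077, 0.292], [0.578, -0.072, 0.293]]
168 [[0.552, -0.099, 0.275], [0.577, -0.084, 0.287], [0.57, -0.077, 0.283], [0.572, -0.072, 0.284]]
171 [[0.548, -0.1, 0.267], [0.581, -0.085, 0.283], [0.579, -0.078, 0.282], [0.575, -0.073, 0.279]]
174 [[0.481, -0.104, 0.224], [0.582, -0.085, 0.278], [0.576, -0.0
[... 229 characters left out ...]
9]]
183 [[0.482, -0.106, 0.205], [0.581, -0.087, 0.26], [0.575, -0.08, 0.256], [0.574, -0.075, 0.255]]
186 [[0.138, -0.126, 0.001], [0.575, -0.087, 0.25], [0.559, -0.081, 0.24], [0.554, -0.076, 0.237]]
189 [[0.152, -0.126, 0.0], [0.556, -0.089, 0.233], [0.555, -0.082, 0.232], [0.556, -0.076, 0.232]]
192 [[0.173, -0.126, 0.004], [0.551, -0.09, 0.224], [0.555, -0.082, 0.226], [0.554, -0.077, 0.224]]
195 [[0.185, -0.126, 0.002], [0.555, -0.09, 0.22], [0.555, -0.083, 0.219], [0.556, -0.077, 0.219]]
198 [[0.203, -0.126, 0.004], [0.553, -0.091, 0.212], [0.557, -0.083, 0.214], [0.555, -0.078, 0.212]]
201 [[0.217, -0.126, 0.003], [0.553, -0.091, 0.206], [0.549, -0.084, 0.203], [0.217, -0.088, -0.0]]
```

Emit:
{"fn": "play_rows", "kwargs": {
  "motion": [
    [-1,[-0.001,0,-0.02],0],
    [-1,[-0.001,0,-0.035],0],
    [-1,[-0.001,0,-0.045],0],
    [-1,[-0.001,0,-0.055],0],
    [-1,[-0.001,0,-0.055],0]
  ]
}}

```text
time: 5.4
tool_pos: [0.5117, -0.0937, 0.1147]
tool_rot: [0.7, -0.088, 0.703, 0.089]
contact_force: [0.2, 0.1, 0.1]
gripper_width: 0.999
```

Emit:
{"fn": "play_rows", "kwargs": {
  "motion": [
    [1,[0,0,0],0],
    [1,[0,0,0],0],
    [1,[0,0,0],0],
    [1,[0,0,0],0],
    [1,[0,0,0],0]
  ]
}}

```text
time: 5.9
tool_pos: [0.5135, -0.0941, 0.1171]
tool_rot: [0.702, -0.089, 0.701, 0.089]
contact_force: [19.4, 4.9, -2.2]
gripper_width: 0.141
```

Emit:
{"fn": "play_rows", "kwargs": {
  "motion": [
    [1,[0,0,0],0],
    [1,[0,0,0],0],
    [1,[0,0,0],0],
    [1,[0,0,0],0]
  ]
}}

```text
time: 6.3
tool_pos: [0.5142, -0.0939, 0.1173]
tool_rot: [0.703, -0.089, 0.7, 0.089]
contact_force: [5.3, 0.8, 0.2]
gripper_width: 0.117
```

```bash
python3 - <<'E'
from h import *
p,d=grab('scene','scene4.png');st()
cv2.imwrite('pics/z4.png',cv2.resize(p[120:260,160:330,::-1],None,fx=4,fy=4,interpolation=2))
E
```

```text
time 6.35
joint_pos [-0.324, -0.1237, 1.9376, 0.0014, 1.3245, -0.5762]
tool_pos [0.5142, -0.0939, 0.1173]
tool_rot [0.7027, -0.0889, 0.7003, 0.0888]
contact_force [5.2454, 1.3796, -1.8522]
ft_torque [0.2727, -0.8003, -0.0641]
gripper_width 0.1171
```

View pics/z4.png

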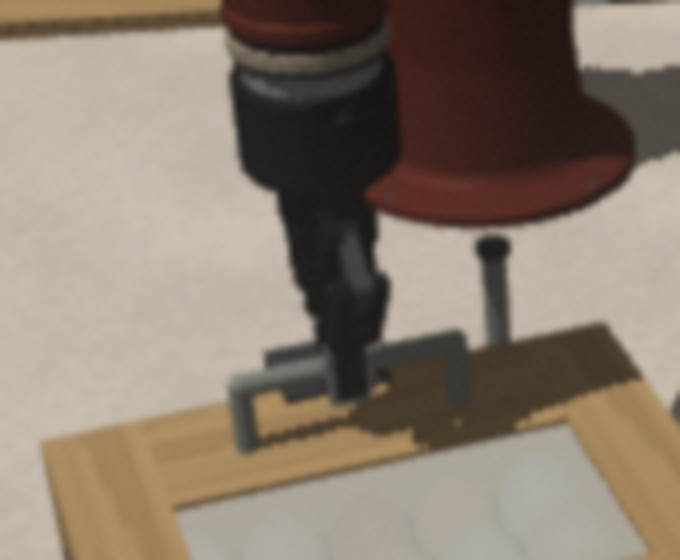

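Emit:
{"fn": "play_rows", "kwargs": {
  "motion": [
    [1,[0,0,0.002],0],
    [1,[0,0,0.004],0],
    [1,[0,0,0.005],0],
    [1,[0,0,0.005],0]
  ]
}}

```text
time: 6.75
tool_pos: [0.5152, -0.0937, 0.1215]
tool_rot: [0.704, -0.089, 0.699, 0.089]
contact_force: [12.1, 1.3, -7.2]
gripper_width: 0.114
```

Emit:
{"fn": "play_rows", "kwargs": {
  "motion": [
    [1,[0,0,0.0015],0],
    [1,[0,0,0.003],0],
    [1,[0,0,0.003],0]
  ]
}}

```text
time: 7.05
tool_pos: [0.5154, -0.0936, 0.1224]
tool_rot: [0.704, -0.089, 0.699, 0.089]
contact_force: [19.0, 1.7, -17.6]
gripper_width: 0.112
```

Emit:
{"fn": "play_rows", "kwargs": {
  "motion": [
    [1,[0,0,0.001],0],
    [1,[0,0,0.002],0],
    [1,[0,0,0.002],0]
  ]
}}

```text
time: 7.35
tool_pos: [0.5154, -0.0935, 0.1228]
tool_rot: [0.704, -0.089, 0.699, 0.089]
contact_force: [23.1, -1.2, -24.3]
gripper_width: 0.113
```

The lid came up about 5 mm at the bar. The last 2 mm of command gave only 0.4 mm of motion while the force rose to 24 N, so the catch holds. I'll set the lid back down, release it and go to the catch post.

Emit:
{"fn": "play_rows", "kwargs": {
  "motion": [
    [1,[0,0,-0.004],0],
    [1,[0,0,-0.008],0],
    [1,[0,0,-0.01],0],
    [1,[0,0,-0.01],0],
    [-1,[0,0,-0.01],0]
  ]
}}

```text
time: 7.85
tool_pos: [0.5126, -0.0942, 0.1168]
tool_rot: [0.701, -0.089, 0.702, 0.089]
contact_force: [-0.1, -0.2, 0.5]
gripper_width: 0.267
```

Emit:
{"fn": "play_rows", "kwargs": {
  "motion": [
    [-1,[0,0,0],0],
    [-1,[0,0,0],0],
    [-1,[0,0,0],0],
    [-1,[0,0,0],0],
    [-1,[0,0,0.02],0]
  ]
}}

```text
time: 8.35
tool_pos: [0.5104, -0.0935, 0.1337]
tool_rot: [0.699, -0.088, 0.704, 0.09]
contact_force: [-0.2, 0.4, 0.4]
gripper_width: 0.999
```

Emit:
{"fn": "play_rows", "kwargs": {
  "motion": [
    [-1,[0,0,0.03],0],
    [-1,[0,0,0.06],0],
    [-1,[0,0,0.1],0],
    [-1,[0,0,0.1],0],
    [-1,[0,0,0.1],0]
  ]
}}

```text
time: 8.85
tool_pos: [0.5134, -0.0944, 0.2382]
tool_rot: [0.702, -0.089, 0.701, 0.088]
contact_force: [-0.1, -0.4, -1.1]
gripper_width: 1.0
```

Emit:
{"fn": "play_rows", "kwargs": {
  "motion": [
    [-1,[-0.03,0.028,0],0],
    [-1,[-0.06,0.057,0],0],
    [-1,[-0.082,0.0785,-0.005],0],
    [-1,[-0.082,0.0785,-0.03],0],
    [-1,[-0.082,0.0785,-0.03],0]
  ]
}}

```text
time: 9.35
tool_pos: [0.4277, -0.0146, 0.2017]
tool_rot: [0.699, -0.088, 0.704, 0.09]
contact_force: [-0.7, -0.0, -0.7]
gripper_width: 1.004
```

```bash
python3 - <<'E'
from h import *
p,d=grab('scene','scene5.png');st()
cv2.imwrite('pics/z5.png',cv2.resize(p[80:240,180:370,::-1],None,fx=4,fy=4,interpolation=2)[:600,:800])
print([(np.round(r['at'],4).tolist(),round(r['score'],2)) for r in nets.landmark_of('scene','catch_slide')])
E
```

```text
time 9.4
joint_pos [-0.2089, -0.4408, 2.0449, -0.0001, 1.5435, -0.4613]
tool_pos [0.4288, -0.0151, 0.2036]
tool_rot [0.6995, -0.0883, 0.7035, 0.0897]
contact_force [0.7715, 0.5281, -0.3274]
ft_torque [-0.0014, 0.0396, -0.0166]
gripper_width 0.9998
[([0.4326, -0.0108, 0.1524], 0.75)]
```

View pics/z5.png

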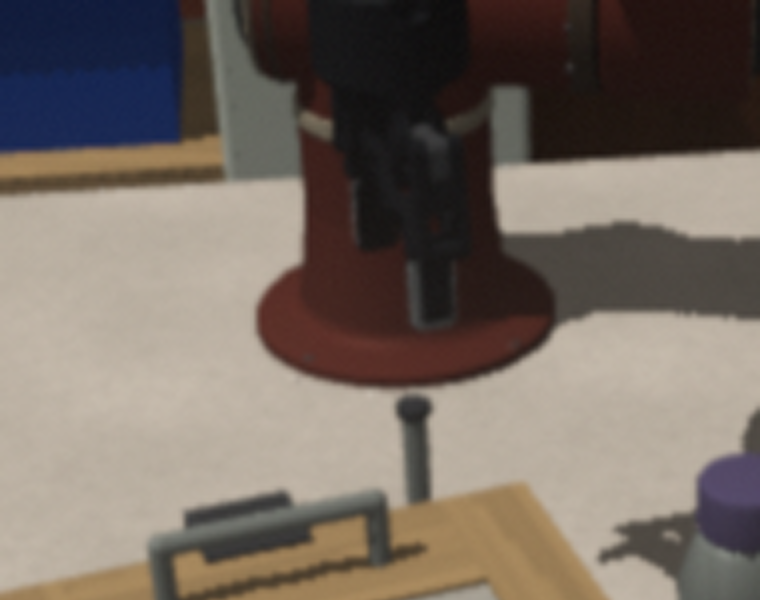

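Emit:
{"fn": "play_rows", "kwargs": {
  "motion": [
    [-1,[0.001,0.002,-0.03],0],
    [-1,[0.001,0.002,-0.05],0],
    [-1,[0.001,0.002,-0.07],0],
    [-1,[0.001,0.002,-0.085],0],
    [-1,[0.001,0.002,-0.093],0]
  ]
}}

```text
time: 9.95
tool_pos: [0.4316, -0.0139, 0.1126]
tool_rot: [0.701, -0.088, 0.702, 0.089]
contact_force: [0.4, 0.4, -0.7]
gripper_width: 1.002
```

Emit:
{"fn": "play_rows", "kwargs": {
  "motion": [
    [1,[0,0,0],0],
    [1,[0,0,0],0],
    [1,[0,0,0],0],
    [1,[0,0,0],0],
    [1,[0,0,0],0]
  ]
}}

```text
time: 10.45
tool_pos: [0.4306, -0.0142, 0.1147]
tool_rot: [0.7, -0.089, 0.703, 0.089]
contact_force: [-8.8, -1.7, 5.9]
gripper_width: 0.206
```

Emit:
{"fn": "play_rows", "kwargs": {
  "motion": [
    [1,[0,0,0],0],
    [1,[0,0,0],0],
    [1,[0,0,0],0]
  ]
}}

```text
time: 10.75
tool_pos: [0.4306, -0.0142, 0.1148]
tool_rot: [0.7, -0.089, 0.703, 0.089]
contact_force: [-7.6, -1.0, 7.4]
gripper_width: 0.201
```

```bash
python3 - <<'E'
from h import *
p,d=grab('scene','scene6.png');st()
cv2.imwrite('pics/z6.png',cv2.resize(p[80:240,180:370,::-1],None,fx=4,fy=4,interpolation=2)[:600,:800])
E
```

```text
time 10.8
joint_pos [-0.2044, -0.3652, 2.1403, -0.0024, 1.3699, -0.4561]
tool_pos [0.4306, -0.0142, 0.1148]
tool_rot [0.7001, -0.0893, 0.7029, 0.0885]
contact_force [-8.1782, -1.9473, 7.2522]
ft_torque [-0.2478, 1.2997, 0.0686]
gripper_width 0.2086
```

View pics/z6.png

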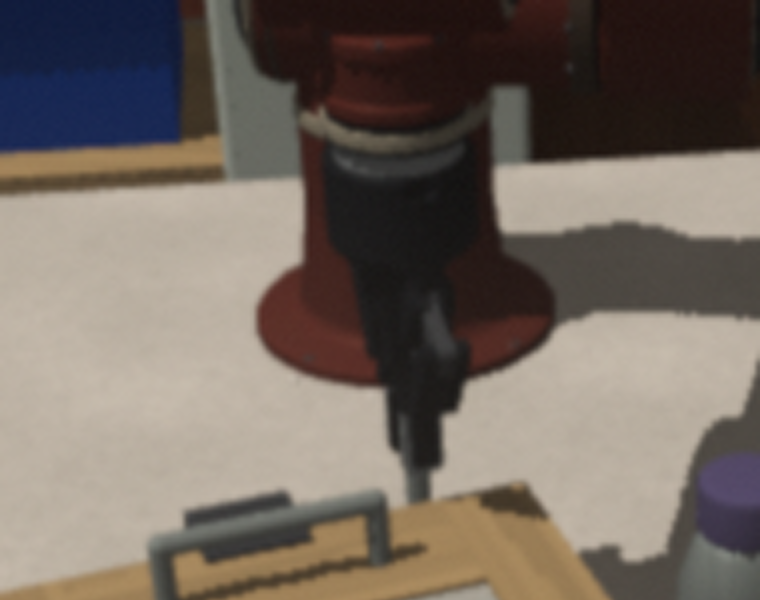

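Emit:
{"fn": "play_rows", "kwargs": {
  "motion": [
    [1,[-0.0015,0.006,0],0],
    [1,[-0.003,0.012,0],0],
    [1,[-0.0045,0.018,0],0],
    [1,[-0.006,0.024,0],0],
    [1,[-0.0065,0.026,0],0]
  ]
}}

```text
time: 11.3
tool_pos: [0.424, 0.0115, 0.1148]
tool_rot: [0.7, -0.09, 0.703, 0.088]
contact_force: [-8.2, -4.3, 6.6]
gripper_width: 0.204
```

Emit:
{"fn": "play_rows", "kwargs": {
  "motion": [
    [1,[0,0,0],0],
    [1,[0,0,0],0]
  ]
}}

```text
time: 11.5
tool_pos: [0.4239, 0.0117, 0.1148]
tool_rot: [0.7, -0.09, 0.703, 0.088]
contact_force: [-9.1, -2.5, 7.4]
gripper_width: 0.204
```

Moved 26.7 mm. I'll release, rise clear and check where the catch is.

Emit:
{"fn": "play_rows", "kwargs": {
  "motion": [
    [-1,[0,0,0],0],
    [-1,[0,0,0],0],
    [-1,[0,0,0],0],
    [-1,[0,0,0],0],
    [-1,[0,0,0],0]
  ]
}}

```text
time: 12.0
tool_pos: [0.4254, 0.0124, 0.1137]
tool_rot: [0.702, -0.089, 0.701, 0.089]
contact_force: [-0.4, 0.1, -0.1]
gripper_width: 0.995
```

Emit:
{"fn": "play_rows", "kwargs": {
  "motion": [
    [-1,[0,0,0.02],0],
    [-1,[0,0,0.05],0],
    [-1,[0,0,0.08],0],
    [-1,[0,0,0.11],0],
    [-1,[0,0,0.11],0]
  ]
}}

```text
time: 12.5
tool_pos: [0.4279, 0.0121, 0.229]
tool_rot: [0.705, -0.09, 0.698, 0.088]
contact_force: [0.7, -0.0, 0.4]
gripper_width: 1.002
```

```bash
python3 - <<'E'
from h import *
p,d=grab('scene','scene7.png');st()
for t in ['catch_slide','lid_handle']: print([(np.round(r['at'],4).tolist(),round(r['score'],2)) for r in nets.landmark_of('scene',t)])
E
```

```text
time 12.55
joint_pos [-0.1461, -0.4675, 2.026, 0.0, 1.578, -0.3982]
tool_pos [0.4268, 0.0122, 0.2264]
tool_rot [0.7033, -0.0894, 0.6997, 0.0884]
contact_force [0.4596, 0.5931, -0.3097]
ft_torque [0.0197, 0.0053, 0.0086]
gripper_width 0.9985
[([0.4242, 0.0165, 0.1538], 0.62), ([0.5865, -0.0732, -0.0027], 0.3)]
[([0.5146, -0.0914, 0.157], 0.93), ([0.5343, 0.1441, -0.0016], 0.66)]
```

View pics/scene7.png

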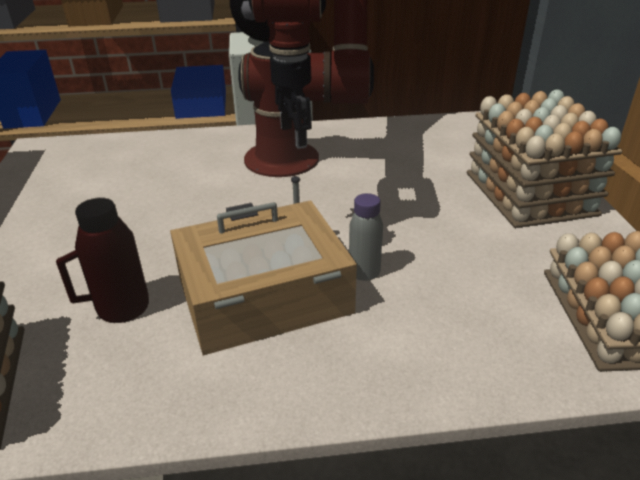

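Emit:
{"fn": "play_rows", "kwargs": {
  "motion": [
    [-1,[0.025,-0.03,0],0],
    [-1,[0.05,-0.06,0],0],
    [-1,[0.075,-0.09,0],0],
    [-1,[0.089,-0.105,0],0],
    [-1,[0.089,-0.105,-0.03],0]
  ]
}}

```text
time: 13.15
tool_pos: [0.5173, -0.0952, 0.1957]
tool_rot: [0.703, -0.089, 0.7, 0.087]
contact_force: [0.6, -0.4, 0.3]
gripper_width: 0.997
```

Emit:
{"fn": "play_rows", "kwargs": {
  "motion": [
    [-1,[0,0,-0.03],0],
    [-1,[0,0,-0.05],0],
    [-1,[0,0,-0.065],0],
    [-1,[0,0,-0.077],0],
    [-1,[0,0,-0.077],0]
  ]
}}

```text
time: 13.65
tool_pos: [0.5128, -0.0921, 0.1143]
tool_rot: [0.7, -0.088, 0.703, 0.09]
contact_force: [-0.4, 0.3, -0.6]
gripper_width: 1.001
```

Emit:
{"fn": "play_rows", "kwargs": {
  "motion": [
    [1,[0,0,0],0],
    [1,[0,0,0],0],
    [1,[0,0,0],0],
    [1,[0,0,0],0],
    [1,[0,0,0],0]
  ]
}}

```text
time: 14.15
tool_pos: [0.5144, -0.0928, 0.1173]
tool_rot: [0.702, -0.089, 0.701, 0.089]
contact_force: [-11.5, -3.8, 4.9]
gripper_width: 0.143
```

Emit:
{"fn": "play_rows", "kwargs": {
  "motion": [
    [1,[0,0,0],0],
    [1,[0,0,0],0],
    [1,[0,0,0],0]
  ]
}}

```text
time: 14.45
tool_pos: [0.5138, -0.0929, 0.1174]
tool_rot: [0.701, -0.089, 0.702, 0.089]
contact_force: [-5.1, -1.4, 6.0]
gripper_width: 0.115
```

Emit:
{"fn": "play_rows", "kwargs": {
  "motion": [
    [1,[0.0013,0.0003,0.005],0],
    [1,[0.0026,0.0007,0.0097],0],
    [1,[0.0041,0.001,0.0145],0],
    [1,[0.0056,0.0014,0.0192],0]
  ]
}}

```text
time: 14.85
tool_pos: [0.5185, -0.0916, 0.1348]
tool_rot: [0.7, -0.089, 0.703, 0.089]
contact_force: [-4.7, -4.0, -3.3]
gripper_width: 0.114
```

Free, so I continue the arc from 0.10 rad.

Emit:
{"fn": "play_rows", "kwargs": {
  "motion": [
    [1,[0.0035,0.0009,0.0094],0],
    [1,[0.0074,0.0019,0.0186],0],
    [1,[0.0118,0.003,0.0275],0],
    [1,[0.0166,0.0042,0.0363],0],
    [1,[0.0218,0.0056,0.0447],0]
  ]
}}

```text
time: 15.35
tool_pos: [0.5392, -0.0863, 0.1802]
tool_rot: [0.699, -0.089, 0.704, 0.089]
contact_force: [-10.4, -4.8, 0.1]
gripper_width: 0.117
```

```bash
python3 - <<'E'
from h import *
p,d=grab('scene','scene8.png');st()
E
```

```text
time 15.4
joint_pos [-0.2925, -0.1132, 1.8165, -0.0024, 1.4428, -0.5441]
tool_pos [0.5405, -0.086, 0.1821]
tool_rot [0.6997, -0.0889, 0.7033, 0.0887]
contact_force [-10.6031, -2.0379, 1.8903]
ft_torque [-0.5721, 2.1268, -0.0155]
gripper_width 0.1099
```

View pics/scene8.png

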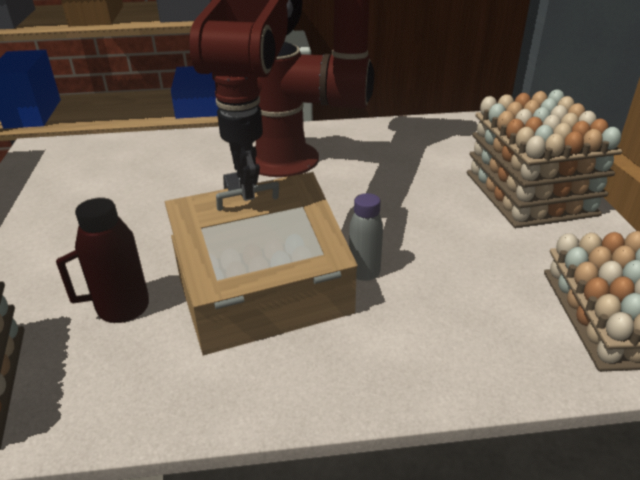

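Emit:
{"fn": "play_rows", "kwargs": {
  "motion": [
    [1,[0.005,0.0013,0.0082],0],
    [1,[0.0107,0.0027,0.0161],0],
    [1,[0.017,0.0043,0.0237],0],
    [1,[0.0238,0.006,0.0309],0],
    [1,[0.0309,0.0078,0.0378],0]
  ]
}}

```text
time: 15.9
tool_pos: [0.5703, -0.0784, 0.2198]
tool_rot: [0.699, -0.089, 0.704, 0.089]
contact_force: [-11.7, -3.4, 6.5]
gripper_width: 0.114
```

Emit:
{"fn": "play_rows", "kwargs": {
  "motion": [
    [1,[0.0037,0.0009,0.0033],0],
    [1,[0.0074,0.0019,0.0065],0],
    [1,[0.0112,0.0028,0.0096],0],
    [1,[0.0151,0.0038,0.0126],0],
    [1,[0.0151,0.0038,0.0126],0]
  ]
}}

```text
time: 16.4
tool_pos: [0.5868, -0.0742, 0.2344]
tool_rot: [0.701, -0.089, 0.702, 0.089]
contact_force: [-11.6, -1.3, 10.1]
gripper_width: 0.118
```

```bash
python3 - <<'E'
from h import *
p,d=grab('scene','scene9.png');W=cloud('scene',d);st()
print([(np.round(r['at'],4).tolist(),round(r['score'],2)) for r in nets.landmark_of('scene','lid_handle')])
c,s=np.cos(.25),np.sin(.25)
X=(W-[.5857,-.074,0]); X=np.stack([X[...,0]*c+X[...,1]*s,-X[...,0]*s+X[...,1]*c,X[...,2]],-1)
# side frame strips of lid
m=(abs(abs(X[...,1])-.125)<.015)&(X[...,0]>-.12)&(X[...,0]<.09)&(X[...,2]>.13)&(X[...,2]<.32)
Q=X[m]; L=cv2.fitLine(Q[:,[0,2]].astype(np.float32),cv2.DIST_HUBER,0,.01,.01).ravel(); print(len(Q),L,np.degrees(np.arctan(-L[1]/L[0])))
E
```

```text
time 16.45
joint_pos [-0.2509, -0.0399, 1.66, -0.0014, 1.5235, -0.5028]
tool_pos [0.5868, -0.0742, 0.2344]
tool_rot [0.7007, -0.089, 0.7023, 0.0886]
contact_force [-12.2686, -1.1056, 10.0676]
ft_torque [-0.3251, 2.0762, -0.0312]
gripper_width 0.1116
[([0.5882, -0.0723, 0.2726], 0.98)]
3380 [ 0.7693416  -0.63883764  0.01782289  0.2116011 ] 39.705196
```

View pics/scene9.png

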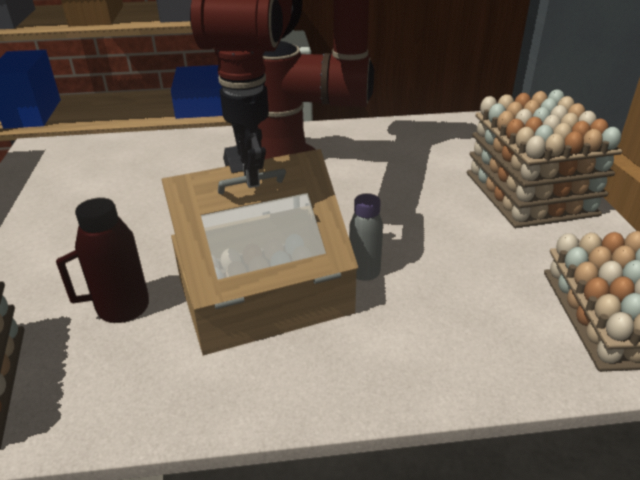

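Emit:
{"fn": "play_rows", "kwargs": {
  "motion": [
    [1,[0,0,0],0],
    [1,[0,0,0],0],
    [1,[0,0,0],0],
    [1,[0,0,0],0],
    [1,[0,0,0],0]
  ]
}}

```text
time: 17.0
tool_pos: [0.5867, -0.0742, 0.2343]
tool_rot: [0.701, -0.089, 0.702, 0.089]
contact_force: [-11.4, -1.3, 9.5]
gripper_width: 0.117
```

```bash
python3 - <<'E'
from h import *
grab('top','top2.png');st()
for t in ['jug','flask','small_bottle']: print([(np.round(r['at'],4).tolist(),round(r['score'],2)) for r in nets.landmark_of('top',t)])
E
```

```text
time 17.05
joint_pos [-0.251, -0.0403, 1.6603, -0.0013, 1.5231, -0.5028]
tool_pos [0.5867, -0.0742, 0.2343]
tool_rot [0.7008, -0.089, 0.7022, 0.0886]
contact_force [-11.9655, -1.715, 9.6143]
ft_torque [-0.3051, 1.9904, 0.0127]
gripper_width 0.1122
[([0.5889, -0.3512, 0.003], 0.97)]
[([0.534, 0.1445, 0.0014], 0.65)]
[([0.4437, 0.1664, 0.0031], 0.93)]
```

View pics/top2.png

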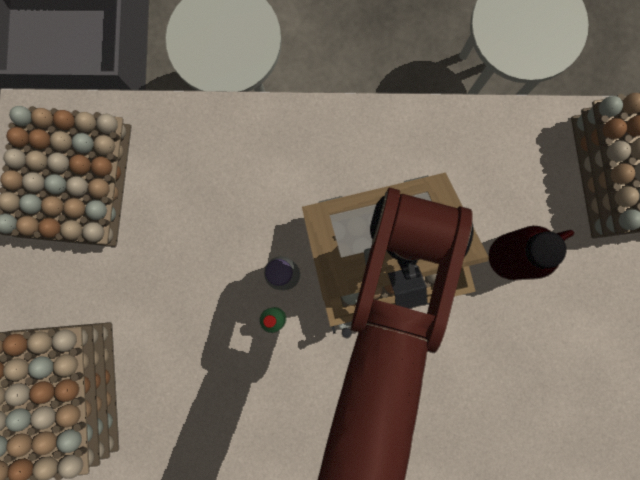

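The top view shows the jug (527,252), flask (282,272) and bottle (272,320) at their original pixels, and the lid is up and held.

```bash
python3 -c "
from h import *
print(workorder.job_done()); st()"
```

```text
the job is handed in; nothing more can be done
None
the job is handed in; nothing more can be done
```

The lid is open about 40° and I handed the job in at about 17 s with the arm still gripping the handle. No verdict was reported.

- **Tug test:** I tugged the handle gently with the catch untouched. The lid rose about 5 mm at the bar and then stopped hard, with the upward pull reaching 24 N, so the catch was holding.
- **Catch:** I lowered the lid again, let go, gripped the post and slid it about 27 mm away from the handle.
- **Lid:** I gripped the handle again and raised the lid along its arc; it moved freely.
- **Last checks:** A plane fit to the depth picture gave a lid angle of 39.7°. The position and grip stayed steady for half a second, with about 15 N at the wrist. The jug, flask and small bottle show at their original places in the last top picture.
- **What disagreed:** The fingertips were about 23 mm higher in the camera pictures than the reported tool position. My first grasp therefore closed just above the handle bar and held nothing. I noticed it from the gripper opening and the picture, and allowed for the difference in every later move.
- **Not explained:** On the catch post the opening read 17 mm rather than 14 mm. The grip held through the slide anyway.

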